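# Lay the bars on the school xylophone in order of length

### The arm

A 7-joint arm with a two-finger parallel gripper is mounted at the origin on the work surface. World frame = base frame: x ahead of the robot, y to its left, z up, the work surface at z = 0. Lengths are in m, angles in rad, forces in N, time in s.
With the tool pointing down it reaches from about 0.35 to 0.9 m from the base axis. Payload 8.1 kg.
Tool frame: the origin (TCP) lies between the finger pads; the fingertips stand 25 mm ahead of it and the grasp point (between the pads) lies 6 mm ahead of it; z points along the fingers, y is the line along which they close (so a half turn about z gives the same grasp; the last joint's range is limited). The gripper opens to 92 mm and grips with 3 to 60 N. Pads are 19 mm wide; open, the fingers measure 130 mm over their backs; the gripper's body (75 mm by 190 mm) begins 47 mm behind the grasp point.
Start: joints at [1.142, 0.434, 0.025, 1.573, -0.012, 1.134, -0.075], TCP at [0.2, -0.592, 0.252] pointing down, gripper open.
Joint ranges: [-2.62, 2.62], [-0.44, 2.09], [-1.27, 1.32], [0.08, 2.57], [-1.32, 4.46], [0.12, 2], [-2.74, 2.74]. Speed limits (rad/s): [2.22, 2.22, 3.01, 3.01, 3.14, 3.14, 3.14].

### API

Orientations are given as a 3x3 rotation matrix whose columns are the frame's x, y, z axes.
In Python, from plant import telemetry, cams, sign_off gives the robot as it stands.
- The arm moves only by the tool jog_arm, never from a script. Its argument "rows" is a list of rows, each a list of 4 numbers: the shift along the tool's x, y, z in m, then the turn about the tool's z in rad. In form: [[x, y, z, twist], ...]. A call has 1 to 12 rows; each row is the pose to reach, as a shift and turn from the pose commanded when the call began, along the tool's axes at that moment; what a row does not reach only later rows make up. A row lasts 1/10 s, in which the tool goes at most 50 mm and 8.59 degrees, less where a joint would pass 70% of its speed; a pose out of reach is approached as far as the arm can. A call with a gripper value outside its range is refused whole. "hand" is the opening in per cent of the stroke, from 0 (shut) to 100 (fully open), set as the call begins (left out, the last holds). The fingers move at their own pace and stop on an object; the grip force is fixed at half the most. Time passes only in rows, so rows that repeat a pose let the fingers close. It gives the time, the measured TCP pose, the force and the opening at its end, in the units of the state.
- telemetry.read_state(): the state, without advancing time (a new reading comes with each control period).
- cams.camera(name): name is "scene" or "top"; returns (picture, depth): 420x560x3 uint8, red, green, blue; 420x560 float32, m along the optical axis (not along the pixel's ray), 0 where there is no reading.
- cams.camera_info(name): a dict with "fx", "fy", "cx", "cy" (pixels), "origin" and "orientation" of the camera in the world. Camera axes: x right, y down, z forward; pixel columns grow to the right and rows downward; lengths in m; the calibration is good to about 2 mm. A picture is of the moment at which its call begins. camera_info takes no time and is no camera call.
- sign_off(): hands the job in, once; it reports no verdict.
The state is a dict: "time": time; "qpos": joint angles; "joint_velocities": joint speeds; "effort": joint torques, N m; "eef_pos": TCP position; "eef_rot": TCP orientation; "ft_force": force on the tool from outside, world axes, zero at the start; "ft_torque": the same for the moment, N m; "grip_width": finger opening in m.
Only numpy, scipy, OpenCV 4.12 (cv2) and the standard library are available. Lean on these libraries where they do the work, as an engineer would, in place of code of your own. Each camera call takes 0.05 s, during which the arm holds its last target. There are 200 camera calls.

### The job

Finish the xylophone: lay the four loose wooden bars on the frame in order of length, so that they get steadily shorter from the longest bar, which is already on at the wide end, to the narrow end. Each bar lies flat and square across both rails on its own pair of felt pads, between the pins, with both ends overhanging equally; do not shift the bar that is already on.

Things in the scene. Friction and masses are not known exactly. Their poses are not given: they have to be found in the camera images.
- bar_206_mid (a point): the longest of the four loose bars: dark wooden xylophone bar 206 mm long, 26 mm wide, 20 mm thick, about 82 g, lying flat on the table, right side up, with a small black cord hole near each end; its underside is hollowed by 6 mm over its middle 38 %. This point is its centre, 10 mm above its underside. x runs along its length, y across its width, z up; both ends are alike.
- bar_182_mid (a point): the second longest of the four loose bars: dark wooden xylophone bar 182 mm long, 26 mm wide, 20 mm thick, about 73 g, lying flat on the table, right side up, with a small black cord hole near each end; its underside is hollowed by 6 mm over its middle 38 %. This point is its centre, 10 mm above its underside. x runs along its length, y across its width, z up; both ends are alike.
- bar_158_mid (a point): the second shortest of the four loose bars: dark wooden xylophone bar 158 mm long, 26 mm wide, 20 mm thick, about 63 g, lying flat on the table, right side up, with a small black cord hole near each end; its underside is hollowed by 6 mm over its middle 38 %. This point is its centre, 10 mm above its underside. x runs along its length, y across its width, z up; both ends are alike.
- bar_134_mid (a point): the shortest bar: dark wooden xylophone bar 134 mm long, 26 mm wide, 20 mm thick, about 54 g, lying flat on the table, right side up, with a small black cord hole near each end; its underside is hollowed by 6 mm over its middle 38 %. This point is its centre, 10 mm above its underside. x runs along its length, y across its width, z up; both ends are alike.
- seat_1: place on the frame, second from the wide end: for the 206 mm bar: a pair of grey felt pads, one on each rail, 114 mm apart. Origin: midway between the pads, level with their tops (44 mm above the table); a seated bar's centre is 10 mm above it. x points along the bar that lies here, y along the row to the narrow end, z up. The bar has 10 mm of play on each side between the pins.
- seat_2: place on the frame, middle of the row: for the 182 mm bar: a pair of grey felt pads, one on each rail, 100 mm apart. Origin: midway between the pads, level with their tops (44 mm above the table); a seated bar's centre is 10 mm above it. x points along the bar that lies here, y along the row to the narrow end, z up. The bar has 10 mm of play on each side between the pins.
- seat_3: place on the frame, second from the narrow end: for the 158 mm bar: a pair of grey felt pads, one on each rail, 87 mm apart. Origin: midway between the pads, level with their tops (44 mm above the table); a seated bar's centre is 10 mm above it. x points along the bar that lies here, y along the row to the narrow end, z up. The bar has 10 mm of play on each side between the pins.
- seat_4: place on the frame, at the narrow end: for the 134 mm bar: a pair of grey felt pads, one on each rail, 74 mm apart. Origin: midway between the pads, level with their tops (44 mm above the table); a seated bar's centre is 10 mm above it. x points along the bar that lies here, y along the row to the narrow end, z up. The bar has 10 mm of play on each side between the pins.
- frame: pale wooden xylophone frame, fixed: two converging rails (20 mm wide, tops 40 mm up) between end boards, 318 mm long, 168 mm wide at the wide end, 100 at the narrow. Five places in a row, 54 mm apart; on the rails, midway between places and outside the end ones, pins 8 mm thick reach 9 mm above the felt. Open between the rails. Origin: on the table under the middle place; axes as the seats'.
- bar_230_mid (a point): the longest bar, 230 mm, like the others (26 mm wide, 20 mm thick), already lying loose on the place at the wide end of the frame, 54 mm from seat_1; not to be shifted. This point is its centre; x along its length.
Not all that is in view belongs to the job. What is shaped like the part that bears bar_134_mid but green or purple is not meant.

How it is judged:
At the end, for the whole second after the job is handed in: Each loose bar at rest on its own seat (206 mm on seat_1, 182 on 2, 158 on 3, 134 on 4): centre within 13 mm of the seat's middle along and across, 6 to 14 mm above the felt, level within 0.08 rad, square within 0.17 rad; the 230 mm bar within 12 mm of where it lay (x of bar_206_mid in the frame of seat_1 between -0.013 and 0.013 m and y of bar_206_mid in the frame of seat_1 between -0.013 and 0.013 m and z of bar_206_mid in the frame of seat_1 between 0.006 and 0.014 m and angle between the x axis of bar_206_mid and the x axis of seat_1, either way round below 0.17 rad and angle between each of bar_206_mid, bar_182_mid, bar_158_mid, bar_134_mid's own z axis and vertical below 0.08 rad and linear speed of each of bar_206, bar_182, bar_158, bar_134 below 0.02 m/s and x of bar_182_mid in the frame of seat_2 between -0.013 and 0.013 m and y of bar_182_mid in the frame of seat_2 between -0.013 and 0.013 m and z of bar_182_mid in the frame of seat_2 between 0.006 and 0.014 m and angle between the x axis of bar_182_mid and the x axis of seat_2, either way round below 0.17 rad and x of bar_158_mid in the frame of seat_3 between -0.013 and 0.013 m and y of bar_158_mid in the frame of seat_3 between -0.013 and 0.013 m and z of bar_158_mid in the frame of seat_3 between 0.006 and 0.014 m and angle between the x axis of bar_158_mid and the x axis of seat_3, either way round below 0.17 rad and x of bar_134_mid in the frame of seat_4 between -0.013 and 0.013 m and y of bar_134_mid in the frame of seat_4 between -0.013 and 0.013 m and z of bar_134_mid in the frame of seat_4 between 0.006 and 0.014 m and angle between the x axis of bar_134_mid and the x axis of seat_4, either way round below 0.17 rad and distance of bar_230_mid from where it was at the start of the episode below 0.012 m); the robot touches nothing.
It fails at once if the bar already on the frame is shifted by more than 12 mm (distance of bar_230_mid from where it was at the start of the episode above 0.012 m).
It also fails if it takes over 102 s, if anything falls off the work surface, if the arm or the gripper's body presses on something with over 40 N, if the wrist force passes 120 N, or if a joint passes its speed limit or range.

## Working session

There is one attempt and no reset: what is moved stays moved. The work goes in short steps, Python scripts to look and compute and a tool call to move; the robot and the scene stay as the last step left them, time stands still between calls to the robot, and variables do not carry over. Pictures are saved under pics/ and viewed, on a budget of 14 in all, crops included, one or two more only if the job needs it, and the job is handed in when it is done.

Besides the shell and the picture viewer there is one more tool, called as name(argument=value, ...), one argument or row to a line, values as JSON. jog_arm: Moves the arm, as the interface text tells. Its arguments: {"type":"object","properties":{"rows":{"type":"array"},"hand":{"type":"number"}},"required":["rows"]}

```bash
mkdir -p pics; ls; cat > h.py <<'E'
import numpy as np, cv2
from plant import telemetry, cams
def snap(n):
    im,d=cams.camera(n); i=cams.camera_info(n); return im,d,i
def world(u,v,d,i):
    u=np.asarray(u,float);v=np.asarray(v,float)
    p=np.stack([(u-i['cx'])/i['fx']*d,(v-i['cy'])/i['fy']*d,d],-1)
    return p@np.array(i['orientation']).T+np.array(i['origin'])
E
python3 - <<'E'
from h import *
np.set_printoptions(precision=3,suppress=True)
for n in('scene','top'):
    im,d,i=snap(n); cv2.imwrite(f'pics/{n}0.png',im[...,::-1]); np.save(f'{n}0.npy',d); print(n,i)
s=telemetry.read_state();print(s)
E
```

```text
pics
scene {'fx': 456.2746190190212, 'fy': 456.2746190190212, 'cx': 283.71785613786454, 'cy': 208.88768162234282, 'origin': array([1.041, 0.845, 0.762]), 'orientation': array([[-0.807,  0.337, -0.486],
       [ 0.591,  0.485, -0.645],
       [ 0.019, -0.807, -0.59 ]])}
top {'fx': 519.2033885074192, 'fy': 519.2033885074192, 'cx': 278.83315923135416, 'cy': 207.85282948566595, 'origin': array([0.377, 0.056, 1.507]), 'orientation': array([[-0.025, -0.998,  0.059],
       [-0.999,  0.026,  0.018],
       [-0.02 , -0.059, -0.998]])}
{'time': 0.1, 'qpos': array([ 1.142,  0.435,  0.025,  1.574, -0.012,  1.134, -0.075]), 'joint_velocities': array([-0.   , -0.003, -0.   , -0.003, -0.001, -0.002,  0.001]), 'effort': array([  0.004, -66.912,   0.989, -31.515,  -0.06 ,   0.037,   0.   ]), 'eef_pos': array([ 0.2  , -0.592,  0.251]), 'eef_rot': array([[ 0.947,  0.32 , -0.001],
       [ 0.32 , -0.947,  0.001],
       [-0.   , -0.001, -1.   ]]), 'ft_force': array([0.26 , 0.208, 0.518]), 'ft_torque': array([-0.002,  0.056,  0.02 ]), 'grip_width': 0.0919281179948492}
```

View pics/top0.png

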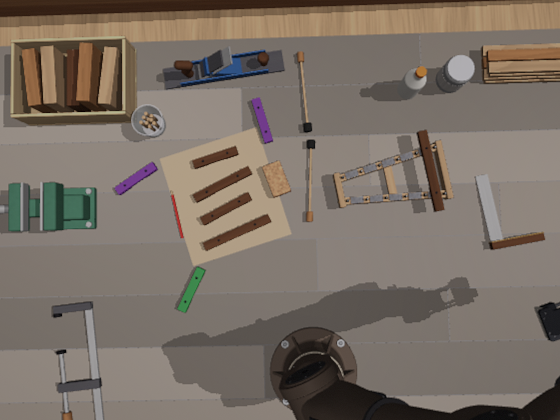

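View pics/scene0.png

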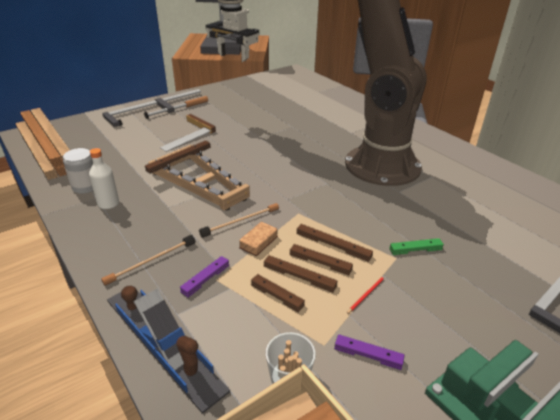

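```bash
cat > seg.py <<'E'
from h import *
def bars(im,d,i,box,T=None,sel=lambda p:p[:,2]>0.008):
    u0,v0,u1,v1=box; hsv=cv2.cvtColor(im,cv2.COLOR_RGB2HSV)
    m=np.zeros(d.shape,np.uint8); m[v0:v1,u0:u1]=(hsv[v0:v1,u0:u1,2]<115)*255
    m=cv2.morphologyEx(m,cv2.MORPH_CLOSE,np.ones((3,3)))
    n,l,st,c=cv2.connectedComponentsWithStats(m)
    out=[]
    for k in range(1,n):
        if st[k,4]<150: continue
        v,u=np.where(l==k); p=world(u,v,d[v,u],i); p=p[d[v,u]>0]
        z=np.percentile(p[:,2],[5,50,95])
        (cx,cy),(w,h),a=cv2.minAreaRect(p[p[:,2]>z[1]-.006][:,:2].astype(np.float32)*1000)
        L,W=max(w,h),min(w,h); a=a if w>h else a+90
        out.append((st[k,:5],np.array([cx,cy])/1000,L,W,(a+90)%180-90,z)); print(c[k].round(),out[-1][0][4],'xy',out[-1][1].round(4),'L%.0f W%.0f ang%.1f'%(L,W,out[-1][4]),'z',z.round(4))
    return out
E
python3 - <<'E'
from h import *; from seg import bars
im,d,i=cv2.imread('pics/top0.png')[...,::-1].copy(),np.load('top0.npy'),cams.camera_info('top')
print('top');bars(im,d,i,(170,140,285,255));bars(im,d,i,(410,125,450,215))
im2,d2,i2=cv2.imread('pics/scene0.png')[...,::-1].copy(),np.load('scene0.npy'),cams.camera_info('scene')
print('scene');bars(im2,d2,i2,(240,220,380,310))
for u,v in[(200,215),(300,250),(360,230),(205,178),(150,250)]: print(u,v,world(u,v,d[v,u],i).round(4))
c=cv2.resize(im[120:225,325:465],None,fx=5.5,fy=5.5,interpolation=cv2.INTER_CUBIC);cv2.imwrite('pics/frame.png',c[...,::-1])
c=cv2.resize(im[135:265,165:295],None,fx=4.5,fy=4.5,interpolation=cv2.INTER_CUBIC);cv2.imwrite('pics/bars.png',c[...,::-1])
E
```

```text
top
[215. 157.] 431 xy [0.6185 0.2661] L134 W25 ang-72.9 z [0.0041 0.019  0.0243]
[221. 184.] 589 xy [0.5403 0.2466] L181 W26 ang-64.1 z [0.004  0.0188 0.0246]
[225. 208.] 516 xy [0.4691 0.2379] L157 W26 ang-63.2 z [0.0114 0.0193 0.0245]
[236. 232.] 664 xy [0.4001 0.2076] L205 W26 ang-67.4 z [0.0117 0.0193 0.0246]
[427. 174.] 1834 xy [ 0.5563 -0.3292] L230 W98 ang10.6 z [-0.0031  0.0466  0.0675]
scene
[335. 243.] 751 xy [0.4037 0.2126] L203 W25 ang-67.8 z [0.0027 0.0181 0.0221]
[260. 246.] 163 xy [0.558 0.116] L102 W45 ang-10.2 z [-0.0004  0.0069  0.0182]
[321. 260.] 668 xy [0.4714 0.2433] L154 W25 ang-62.7 z [0.0021 0.0184 0.0223]
[301. 274.] 824 xy [0.5439 0.2519] L179 W25 ang-63.3 z [0.0027 0.0187 0.0221]
[278. 293.] 657 xy [0.6217 0.2722] L130 W26 ang-73.8 z [0.004  0.0192 0.0221]
200 215 [ 0.4519  0.3148 -0.0043]
300 250 [ 0.3428  0.0255 -0.0038]
360 230 [ 0.3963 -0.1495 -0.0016]
205 178 [ 0.5606  0.2988 -0.0071]
150 250 [0.3536 0.4614 0.0006]
```

View pics/frame.png

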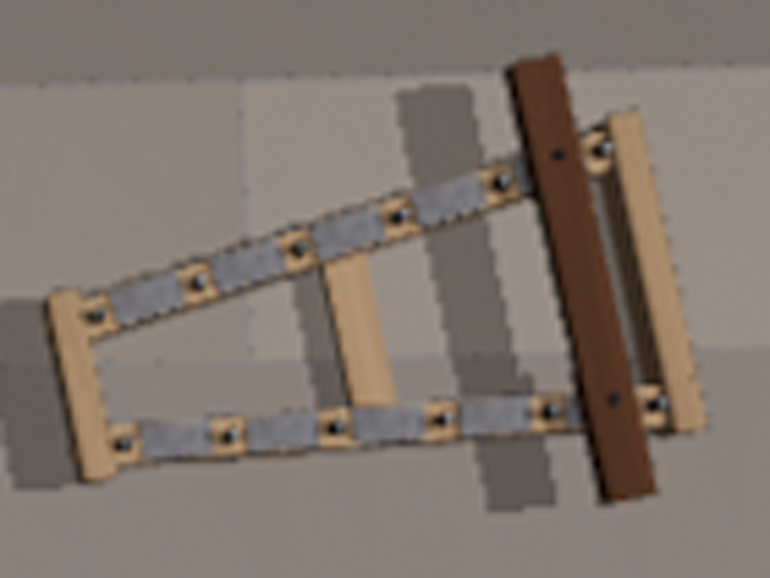

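View pics/bars.png

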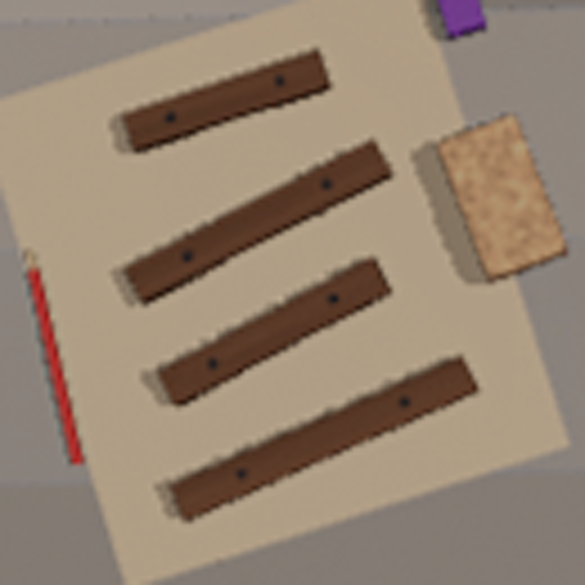

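Top view: the loose bars are at (236,232)=206 mm, (221,184)=182, (225,208)=158 and (215,157)=134, all dark. The green bar (191,289) and the purple ones (262,120), (136,178) are decoys. The crop confirms the four dark bars on the mat. In the frame crop, the pins and pads are clear and seat_1 is next to the 230 bar.

```bash
cat > fr.py <<'E'
from h import *; from scipy.optimize import least_squares
up=[(97,316),(198,283),(297,250),(398,215),(502,183),(600,150)]; lo=[(123,443),(228,436),(335,427),(440,420),(549,411),(655,404)]
i=cams.camera_info('top'); R=np.array(i['orientation']);o=np.array(i['origin'])
def onplane(c,z):
    c=np.array(c,float)/5.5+[325-.4,120-.4]; r=np.c_[(c[:,0]-i['cx'])/i['fx'],(c[:,1]-i['cy'])/i['fy'],np.ones(len(c))]@R.T
    return (o+r*((z-o[2])/r[:,2])[:,None])[:,:2]
U,L=onplane(up,.051),onplane(lo,.051); y=np.array([135,81,27,-27,-81,-135])/1e3
def model(p):
    c,s=np.cos(p[2]),np.sin(p[2]); ex=np.array([c,s]); ey=np.array([-s,c]); w=p[3]-p[4]*y
    return [p[:2]+np.outer(y,ey)+np.outer(k*w,ex) for k in(1,-1)]
r=least_squares(lambda p:np.r_[(model(p)[0]-U).ravel(),(model(p)[1]-L).ravel()],[.55,-.2,.2,.05,.12])
p=r.x; print('frame',p[:2].round(4),'yaw',np.degrees(p[2]).round(2),'half',p[3]*1e3,p[4],'rms mm',np.sqrt(np.mean(r.fun**2))*1e3)
for k,yy in zip((0,1,2,3,4),np.array([-108,-54,0,54,108])/1e3): print('seat',k,(p[:2]+yy*np.array([-np.sin(p[2]),np.cos(p[2])])).round(4))
E
python3 fr.py; python3 - <<'E'
from h import *
for n,b in(('top',(415,125,446,215)),('scene',(130,130,215,185))):
    d,i=np.load(n+'0.npy'),cams.camera_info(n)
    v,u=np.mgrid[b[1]:b[3],b[0]:b[2]]; P=world(u.ravel(),v.ravel(),d[v,u].ravel(),i)
    print(n,'max z hist',np.percentile(P[P[:,2]>.055][:,2],[10,50,90]).round(4))
    q=P[(P[:,2]>.057)&(P[:,2]<.075)][:,:2].astype(np.float32)*1e3; print(len(q),cv2.minAreaRect(q))
    if n=='top':
        v,u=np.mgrid[125:215,335:420]; P=world(u.ravel(),v.ravel(),d[v,u].ravel(),i)
    else:
        v,u=np.mgrid[150:200,165:245]; P=world(u.ravel(),v.ravel(),d[v,u].ravel(),i)
    z=P[P[:,2]>.03][:,2]; print('rail/felt z',np.percentile(z,[25,50,75]).round(4))
E
```

```text
frame [ 0.5357 -0.2355] yaw 9.71 half 49.81363401616042 0.1228911663588969 rms mm 0.48657564582538715
seat 0 [ 0.554 -0.342]
seat 1 [ 0.5449 -0.2888]
seat 2 [ 0.5357 -0.2355]
seat 3 [ 0.5266 -0.1823]
seat 4 [ 0.5175 -0.1291]
top max z hist [0.0592 0.0638 0.0678]
801 ((558.6771240234375, -342.1728515625), (229.6876983642578, 52.23584747314453), 9.976439476013184)
rail/felt z [0.0401 0.0434 0.0465]
scene max z hist [0.0574 0.0635 0.0662]
434 ((582.133056640625, -302.58551025390625), (246.88729858398438, 189.15081787109375), 59.00363540649414)
rail/felt z [0.04   0.0442 0.0479]
```

Frame fit: 0.5 mm rms, heights agree (bar top 19–20 mm, felt 43–44 mm). I'll start with the 206 mm bar.

```bash
cat > go.py <<'E'
import sys; from h import *
# usage: go.py x,y,z,yawdeg ...
s=telemetry.read_state(); R=np.array(s['eef_rot']); p=np.array(s['eef_pos']); yaw=np.degrees(np.arctan2(R[1,0],R[0,0]))
print('t',s['time'],'p',p.round(4),'yaw',yaw.round(2),'Rz',R[:,2].round(3),'grip',round(s['grip_width'],4),'F',np.round(s['ft_force'],1),'q',np.round(s['qpos'],2))
for a in sys.argv[1:]:
    x,y,z,w=map(float,a.split(',')); d=R.T@(np.array([x,y,z])-p); print(a,'->',d.round(3),round(-np.radians((w-yaw+180)%360-180),3), 'rows',np.ceil(np.linalg.norm(d)/.05))
E
python3 go.py .5,-.15,.25,65 .4016,.2101,.15,112.6 .4016,.2101,.028,112.6
```

```text
t 0.1 p [ 0.1999 -0.5917  0.251 ] yaw 18.67 Rz [-0.001  0.001 -1.   ] grip 0.0919 F [0.3 0.2 0.5] q [ 1.14  0.44  0.02  1.57 -0.01  1.13 -0.08]
.5,-.15,.25,65 -> [ 0.426 -0.322  0.001] -0.809 rows 11.0
.4016,.2101,.15,112.6 -> [ 0.448 -0.695  0.102] -1.639 rows 17.0
.4016,.2101,.028,112.6 -> [ 0.448 -0.695  0.224] -1.639 rows 18.0
```

jog_arm(
  rows=[
    [0.426, -0.322, 0, -0.81],
    [0.426, -0.322, 0, -0.81],
    [0.426, -0.322, 0, -0.81],
    [0.426, -0.322, 0, -0.81],
    [0.426, -0.322, 0, -0.81],
    [0.426, -0.322, 0, -0.81],
    [0.426, -0.322, 0, -0.81],
    [0.426, -0.322, 0, -0.81],
    [0.426, -0.322, 0, -0.81],
    [0.426, -0.322, 0, -0.81],
    [0.448, -0.695, 0.102, -1.64],
    [0.448, -0.695, 0.102, -1.64],
  ],
  hand=62,
)

```text
time: 1.3
eef_pos: [0.4624, -0.0818, 0.2264]
eef_rot: [[0.128, 0.992, 0.001], [0.992, -0.128, 0.0], [0.0, 0.0, -1.0]]
ft_force: [0.9, 0.9, -0.4]
grip_width: 0.0572
```

```bash
python3 go.py .4016,.2101,.12,112.6
```

```text
t 1.3 p [ 0.4624 -0.0818  0.2264] yaw 82.64 Rz [ 0.001  0.    -1.   ] grip 0.0572 F [ 0.9  0.9 -0.4] q [ 0.46  0.25 -0.47  1.94  0.14  0.98 -0.21]
.4016,.2101,.12,112.6 -> [ 0.282 -0.098  0.106] -0.523 rows 7.0
```

jog_arm(
  rows=[
    [0.282, -0.098, 0.1, -0.523],
    [0.282, -0.098, 0.1, -0.523],
    [0.282, -0.098, 0.1, -0.523],
    [0.282, -0.098, 0.1, -0.523],
    [0.282, -0.098, 0.1, -0.523],
    [0.282, -0.098, 0.1, -0.523],
    [0.282, -0.098, 0.1, -0.523],
    [0.282, -0.098, 0.1, -0.523],
    [0.282, -0.098, 0.1, -0.523],
    [0.282, -0.098, 0.1, -0.523],
  ],
)

```text
time: 2.3
eef_pos: [0.4034, 0.2072, 0.1269]
eef_rot: [[-0.376, 0.926, 0.0], [0.926, 0.376, -0.001], [-0.001, -0.0, -1.0]]
ft_force: [-0.9, 0.2, 0.2]
grip_width: 0.0571
```

```bash
python3 go.py .4016,.2101,.028,112.6; python3 - <<'E'
from h import *
a,d,i=snap('top'); b,d2,i2=snap('scene')
cv2.imwrite('pics/g1.png',np.hstack([cv2.resize(a[130:290,150:310],(390,390)),cv2.resize(b[170:330,230:390],(390,390))])[...,::-1])
E
```

```text
t 2.3 p [0.4034 0.2072 0.1269] yaw 112.11 Rz [ 0.    -0.001 -1.   ] grip 0.0571 F [-0.9  0.2  0.2] q [-0.09  0.4  -0.64  2.08  0.34  0.76 -0.55]
.4016,.2101,.028,112.6 -> [ 0.003 -0.001  0.099] -0.009 rows 2.0
```

View pics/g1.png

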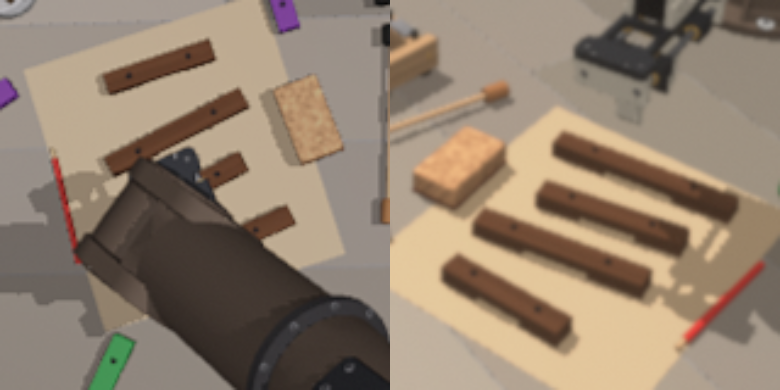

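The crops show the gripper above and behind the front bar (206), at about (620,90) in the right half, with nothing in the way. Descending.

jog_arm(
  rows=[
    [0.003, -0.001, 0.05, -0.009],
    [0.003, -0.001, 0.07, -0.009],
    [0.003, -0.001, 0.09, -0.009],
    [0.003, -0.001, 0.099, -0.009],
    [0.003, -0.001, 0.099, -0.009],
    [0.003, -0.001, 0.099, -0.009],
  ],
)

```text
time: 3.0
eef_pos: [0.4013, 0.211, 0.0285]
eef_rot: [[-0.386, 0.922, 0.001], [0.922, 0.386, 0.0], [-0.0, 0.001, -1.0]]
ft_force: [0.2, -0.7, 0.8]
grip_width: 0.057
```

jog_arm(
  rows=[
    [0, 0, 0, 0],
    [0, 0, 0, 0],
    [0, 0, 0, 0],
    [0, 0, 0, 0],
    [0, 0, 0, 0],
    [0, 0, 0, 0],
  ],
  hand=0,
)

```text
time: 3.6
eef_pos: [0.4008, 0.211, 0.028]
eef_rot: [[-0.387, 0.922, 0.0], [0.922, 0.387, -0.0], [-0.0, 0.0, -1.0]]
ft_force: [-1.7, -0.6, 4.2]
grip_width: 0.0258
```

```bash
python3 go.py .4016,.2101,.16,112.6 .5464,-.2863,.16,9.7
```

```text
t 3.6 p [0.4008 0.211  0.028 ] yaw 112.74 Rz [ 0. -0. -1.] grip 0.0258 F [-1.7 -0.6  4.2] q [-0.22  0.56 -0.51  2.17  0.53  0.54 -0.72]
.4016,.2101,.16,112.6 -> [-0.001  0.    -0.132] 0.002 rows 3.0
.5464,-.2863,.16,9.7 -> [-0.515 -0.058 -0.132] 1.798 rows 11.0
```

jog_arm(
  rows=[
    [0, 0, -0.05, 0],
    [0, 0, -0.1, 0],
    [0, 0, -0.132, 0],
    [-0.515, -0.058, -0.132, 1.8],
    [-0.515, -0.058, -0.132, 1.8],
    [-0.515, -0.058, -0.132, 1.8],
    [-0.515, -0.058, -0.132, 1.8],
    [-0.515, -0.058, -0.132, 1.8],
    [-0.515, -0.058, -0.132, 1.8],
    [-0.515, -0.058, -0.132, 1.8],
    [-0.515, -0.058, -0.132, 1.8],
    [-0.515, -0.058, -0.132, 1.8],
  ],
)

```text
time: 4.8
eef_pos: [0.5274, -0.2229, 0.1597]
eef_rot: [[0.819, 0.574, -0.0], [0.574, -0.819, -0.0], [-0.0, -0.0, -1.0]]
ft_force: [1.3, 0.9, -0.7]
grip_width: 0.0256
```

```bash
python3 go.py .5464,-.2863,.16,9.7
```

```text
t 4.8 p [ 0.5274 -0.2229  0.1597] yaw 35.05 Rz [-0. -0. -1.] grip 0.0256 F [ 1.3  0.9 -0.7] q [ 0.46  0.46 -0.22  1.8   0.12  0.9  -0.77]
.5464,-.2863,.16,9.7 -> [-0.021  0.063 -0.   ] 0.442 rows 2.0
```

jog_arm(
  rows=[
    [-0.021, 0.063, 0, 0.442],
    [-0.021, 0.063, 0, 0.442],
    [-0.021, 0.063, 0, 0.442],
    [-0.021, 0.063, 0, 0.442],
    [-0.021, 0.063, 0, 0.442],
    [-0.021, 0.063, 0, 0.442],
    [-0.021, 0.063, 0, 0.442],
    [-0.021, 0.063, 0, 0.442],
  ],
)

```text
time: 5.6
eef_pos: [0.5467, -0.284, 0.1599]
eef_rot: [[0.984, 0.176, 0.0], [0.176, -0.984, 0.0], [0.0, -0.0, -1.0]]
ft_force: [0.0, -0.1, -0.3]
grip_width: 0.0256
```

```bash
python3 go.py .5464,-.2863,.073,9.7; python3 - <<'E'
from h import *
a,d,i=snap('top'); b,d2,i2=snap('scene')
cv2.imwrite('pics/g2.png',np.hstack([cv2.resize(a[100:240,320:460],(390,390)),cv2.resize(b[90:230,120:260],(390,390))])[...,::-1])
E
```

```text
t 5.6 p [ 0.5467 -0.284   0.1599] yaw 10.16 Rz [ 0.  0. -1.] grip 0.0256 F [ 0.  -0.1 -0.3] q [ 0.46  0.51 -0.09  1.7   0.06  0.94 -1.05]
.5464,-.2863,.073,9.7 -> [-0.001  0.002  0.087] 0.008 rows 2.0
```

View pics/g2.png

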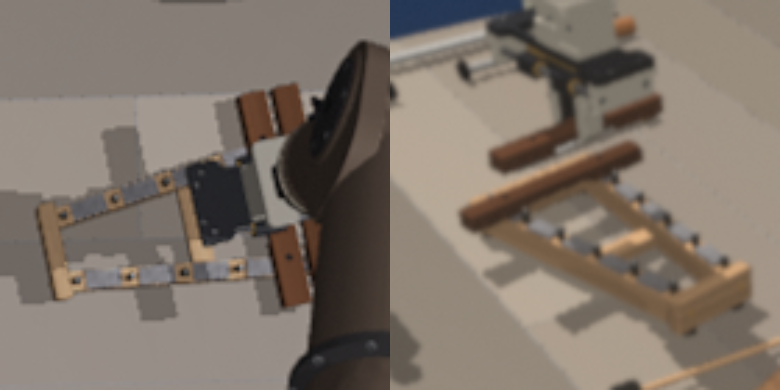

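```bash
cat > held.py <<'E'
import sys; from h import *
zc=float(sys.argv[1]); sx,sy=map(float,sys.argv[2].split(',')); w=np.radians(9.7)
ex=np.array([np.cos(w),np.sin(w)]);ey=np.array([-ex[1],ex[0]])
for n in('top','scene'):
    im,d,i=snap(n); v,u=np.mgrid[0:420,0:560]; P=world(u.ravel(),v.ravel(),d.ravel(),i); h=cv2.cvtColor(im,cv2.COLOR_RGB2HSV).reshape(-1,3)
    a=(P[:,:2]-[sx,sy])@ex; b=(P[:,:2]-[sx,sy])@ey
    m=(abs(P[:,2]-zc)<.009)&(abs(b)<.022)&(abs(a)<.14)&(h[:,1]>90)&(h[:,2]<140)
    a,b=a[m],b[m]; lo,hi=np.percentile(a,[.3,99.7])
    print(n,m.sum(),'ends mm',(lo*1e3).round(1),(hi*1e3).round(1),'mid',((lo+hi)*500).round(1))
    for q in(a<lo+.03,a>hi-.03): print('   b range',np.percentile(b[q],[3,50,97]).round(4)*1e3)
E
python3 held.py .152 .5464,-.2863
```

```text
top 451 ends mm -101.9 99.7 mid -1.1
   b range [-11.3   1.5  13.2]
   b range [-9.7  2.3 14.2]
scene 255 ends mm -97.2 105.3 mid 4.0
   b range [ 9.  12.3 17.7]
   b range [-3.  11.7 17. ]
```

Held bar is centred within ~1.5 mm between the two cameras. Lowering.

jog_arm(
  rows=[
    [-0.001, 0.002, 0.04, 0.008],
    [-0.001, 0.002, 0.06, 0.008],
    [-0.001, 0.002, 0.075, 0.008],
    [-0.001, 0.002, 0.082, 0.008],
    [-0.001, 0.002, 0.087, 0.008],
    [-0.001, 0.002, 0.087, 0.008],
    [-0.001, 0.002, 0.087, 0.008],
  ],
)

```text
time: 6.5
eef_pos: [0.5466, -0.2867, 0.0737]
eef_rot: [[0.986, 0.167, 0.001], [0.167, -0.986, -0.001], [0.001, 0.001, -1.0]]
ft_force: [0.0, 0.1, -1.2]
grip_width: 0.0256
```

jog_arm(
  rows=[
    [0, 0, 0, 0],
    [0, 0, 0, 0],
    [0, 0, 0, 0],
    [0, 0, 0, 0],
  ],
  hand=37,
)

```text
time: 6.9
eef_pos: [0.5462, -0.2866, 0.0731]
eef_rot: [[0.986, 0.167, 0.0], [0.167, -0.986, -0.0], [0.0, 0.0, -1.0]]
ft_force: [-0.3, 0.3, 0.6]
grip_width: 0.034
```

```bash
python3 go.py .5464,-.2863,.16,9.7 .4706,.2404,.12,117
```

```text
t 6.9 p [ 0.5462 -0.2866  0.0731] yaw 9.61 Rz [ 0. -0. -1.] grip 0.034 F [-0.3  0.3  0.6] q [ 0.45  0.61 -0.09  1.77  0.07  0.76 -1.07]
.5464,-.2863,.16,9.7 -> [ 0.    -0.    -0.087] -0.002 rows 2.0
.4706,.2404,.12,117 -> [ 0.013 -0.532 -0.047] -1.874 rows 11.0
```

jog_arm(
  rows=[
    [0, 0, -0.05, 0],
    [0, 0, -0.09, 0],
    [0.085, -0.529, -0.09, -1.862],
    [0.085, -0.529, -0.09, -1.862],
    [0.085, -0.529, -0.09, -1.862],
    [0.085, -0.529, -0.09, -1.862],
    [0.085, -0.529, -0.09, -1.862],
    [0.085, -0.529, -0.09, -1.862],
    [0.085, -0.529, -0.09, -1.862],
    [0.085, -0.529, -0.09, -1.862],
    [0.085, -0.529, -0.09, -1.862],
    [0.085, -0.529, -0.09, -1.862],
  ],
)

```text
time: 8.1
eef_pos: [0.5417, 0.2153, 0.1631]
eef_rot: [[-0.102, 0.995, 0.001], [0.995, 0.102, -0.0], [-0.0, 0.001, -1.0]]
ft_force: [0.4, 0.3, 0.3]
grip_width: 0.0344
```

```bash
python3 go.py .5418,.2491,.1,116.3;python3 held.py .064 .5464,-.2863
```

```text
t 8.1 p [0.5417 0.2153 0.1631] yaw 95.88 Rz [ 0.001 -0.    -1.   ] grip 0.0344 F [0.4 0.3 0.3] q [-0.09  0.51 -0.54  1.75  0.31  0.96 -0.65]
.5418,.2491,.1,116.3 -> [0.034 0.004 0.063] -0.356 rows 2.0
top 682 ends mm -102.6 99.2 mid -1.7
   b range [-12.9  -0.1  11.4]
   b range [-13.1  -1.2  10. ]
scene 422 ends mm -95.3 104.6 mid 4.6
   b range [-13.4   5.9  14.5]
   b range [-13.3   4.6  14.2]
```

Bar 206 seated, centred to ~1–2 mm. Next 182.

jog_arm(
  rows=[
    [0.034, 0.004, 0.03, -0.356],
    [0.034, 0.004, 0.063, -0.356],
    [0.034, 0.004, 0.063, -0.356],
    [0.034, 0.004, 0.063, -0.356],
    [0.034, 0.004, 0.063, -0.356],
    [0.034, 0.004, 0.063, -0.356],
    [0.034, 0.004, 0.063, -0.356],
  ],
  hand=62,
)

```text
time: 8.9
eef_pos: [0.543, 0.2477, 0.1006]
eef_rot: [[-0.436, 0.9, 0.001], [0.9, 0.436, 0.0], [-0.0, 0.001, -1.0]]
ft_force: [0.3, -0.6, 0.5]
grip_width: 0.0569
```

```bash
python3 go.py .5418,.2491,.028,116.3
```

```text
t 8.9 p [0.543  0.2477 0.1006] yaw 115.87 Rz [ 0.001  0.    -1.   ] grip 0.0569 F [ 0.3 -0.6  0.5] q [-0.12  0.63 -0.59  1.77  0.44  0.88 -0.45]
.5418,.2491,.028,116.3 -> [ 0.002 -0.001  0.073] -0.008 rows 2.0
```

jog_arm(
  rows=[
    [0.002, -0.001, 0.03, -0.008],
    [0.002, -0.001, 0.055, -0.008],
    [0.002, -0.001, 0.073, -0.008],
    [0.002, -0.001, 0.073, -0.008],
    [0.002, -0.001, 0.073, -0.008],
  ],
)

```text
time: 9.4
eef_pos: [0.541, 0.2492, 0.0271]
eef_rot: [[-0.444, 0.896, 0.001], [0.896, 0.444, 0.0], [-0.0, 0.0, -1.0]]
ft_force: [-0.6, 0.2, -0.8]
grip_width: 0.0575
```

jog_arm(
  rows=[
    [0, 0, 0, 0],
    [0, 0, 0, 0],
    [0, 0, 0, 0],
    [0, 0, 0, 0],
    [0, 0, 0, 0],
    [0, 0, 0, 0],
  ],
  hand=0,
)

```text
time: 10.0
eef_pos: [0.5408, 0.249, 0.0269]
eef_rot: [[-0.445, 0.896, 0.0], [0.896, 0.445, -0.0], [-0.0, 0.0, -1.0]]
ft_force: [-0.4, -0.6, 0.6]
grip_width: 0.0259
```

```bash
python3 go.py .5372,-.233,.16,9.7
```

```text
t 10.0 p [0.5408 0.249  0.0269] yaw 116.4 Rz [ 0. -0. -1.] grip 0.0259 F [-0.4 -0.6  0.6] q [-0.16  0.72 -0.53  1.82  0.51  0.75 -0.51]
.5372,-.233,.16,9.7 -> [-0.43  -0.218 -0.133] 1.862 rows 11.0
```

jog_arm(
  rows=[
    [0, 0, -0.05, 0],
    [0, 0, -0.1, 0],
    [0, 0, -0.133, 0],
    [-0.43, -0.218, -0.133, 1.862],
    [-0.43, -0.218, -0.133, 1.862],
    [-0.43, -0.218, -0.133, 1.862],
    [-0.43, -0.218, -0.133, 1.862],
    [-0.43, -0.218, -0.133, 1.862],
    [-0.43, -0.218, -0.133, 1.862],
    [-0.43, -0.218, -0.133, 1.862],
    [-0.43, -0.218, -0.133, 1.862],
    [-0.43, -0.218, -0.133, 1.862],
  ],
)

```text
time: 11.2
eef_pos: [0.5365, -0.2028, 0.1599]
eef_rot: [[0.78, 0.626, 0.0], [0.626, -0.78, -0.0], [0.0, 0.0, -1.0]]
ft_force: [1.0, -0.3, -1.2]
grip_width: 0.0256
```

```bash
python3 go.py .5372,-.233,.16,9.7
```

```text
t 11.2 p [ 0.5365 -0.2028  0.1599] yaw 38.72 Rz [ 0. -0. -1.] grip 0.0256 F [ 1.  -0.3 -1.2] q [ 0.45  0.46 -0.25  1.79  0.14  0.9  -0.76]
.5372,-.233,.16,9.7 -> [-0.018  0.024 -0.   ] 0.507 rows 1.0
```

jog_arm(
  rows=[
    [-0.018, 0.024, 0, 0.507],
    [-0.018, 0.024, 0, 0.507],
    [-0.018, 0.024, 0, 0.507],
    [-0.018, 0.024, 0, 0.507],
    [-0.018, 0.024, 0, 0.507],
    [-0.018, 0.024, 0, 0.507],
    [-0.018, 0.024, 0, 0.507],
    [-0.018, 0.024, 0, 0.507],
  ],
)

```text
time: 12.0
eef_pos: [0.5381, -0.2309, 0.1598]
eef_rot: [[0.985, 0.175, -0.0], [0.175, -0.985, 0.0], [-0.0, -0.0, -1.0]]
ft_force: [-0.2, 0.3, -0.5]
grip_width: 0.0258
```

```bash
python3 go.py .5372,-.233,.072,9.7; python3 held.py .153 .5372,-.233
```

```text
t 12.0 p [ 0.5381 -0.2309  0.1598] yaw 10.07 Rz [-0.  0. -1.] grip 0.0258 F [-0.2  0.3 -0.5] q [ 0.4   0.47 -0.12  1.77  0.07  0.91 -1.14]
.5372,-.233,.072,9.7 -> [-0.001  0.002  0.088] 0.006 rows 2.0
top 349 ends mm -88.7 89.2 mid 0.3
   b range [-11.2   1.3  13. ]
   b range [-11.    2.1  13.7]
scene 202 ends mm -79.1 95.6 mid 8.3
   b range [11.7 15.5 17.9]
   b range [-0.4 11.6 18.1]
```

jog_arm(
  rows=[
    [-0.002, 0.002, 0.04, 0.007],
    [-0.002, 0.002, 0.06, 0.007],
    [-0.002, 0.002, 0.075, 0.007],
    [-0.002, 0.002, 0.082, 0.007],
    [-0.002, 0.002, 0.088, 0.007],
    [-0.002, 0.002, 0.088, 0.007],
    [-0.002, 0.002, 0.088, 0.007],
  ],
)

```text
time: 12.8
eef_pos: [0.5369, -0.2334, 0.0724]
eef_rot: [[0.986, 0.167, 0.001], [0.167, -0.986, -0.0], [0.001, 0.0, -1.0]]
ft_force: [0.7, -0.9, -1.1]
grip_width: 0.0262
```

jog_arm(
  rows=[
    [0, 0, 0, 0],
    [0, 0, 0, 0],
    [0, 0, 0, 0],
    [0, 0, 0, 0],
  ],
  hand=37,
)

```text
time: 13.2
eef_pos: [0.5366, -0.2333, 0.0721]
eef_rot: [[0.986, 0.167, 0.0], [0.167, -0.986, -0.0], [0.0, 0.0, -1.0]]
ft_force: [0.5, -0.1, -0.5]
grip_width: 0.0341
```

```bash
python3 go.py .4706,.2404,.163,117
```

```text
t 13.2 p [ 0.5366 -0.2333  0.0721] yaw 9.61 Rz [ 0. -0. -1.] grip 0.0341 F [ 0.5 -0.1 -0.5] q [ 0.4   0.58 -0.11  1.85  0.09  0.72 -1.17]
.4706,.2404,.163,117 -> [ 0.014 -0.478 -0.091] -1.874 rows 10.0
```

jog_arm(
  rows=[
    [0, 0, -0.05, 0],
    [0, 0, -0.091, 0],
    [0.014, -0.478, -0.091, -1.874],
    [0.014, -0.478, -0.091, -1.874],
    [0.014, -0.478, -0.091, -1.874],
    [0.014, -0.478, -0.091, -1.874],
    [0.014, -0.478, -0.091, -1.874],
    [0.014, -0.478, -0.091, -1.874],
    [0.014, -0.478, -0.091, -1.874],
    [0.014, -0.478, -0.091, -1.874],
    [0.014, -0.478, -0.091, -1.874],
    [0.014, -0.478, -0.091, -1.874],
  ],
)

```text
time: 14.4
eef_pos: [0.4692, 0.2451, 0.1634]
eef_rot: [[-0.107, 0.994, 0.001], [0.994, 0.107, 0.002], [0.002, 0.001, -1.0]]
ft_force: [-0.2, -1.0, -0.0]
grip_width: 0.0336
```

```bash
python3 go.py .4706,.2404,.1,117;python3 held.py .064 .5372,-.233; python3 held.py .064 .5464,-.2863
```

```text
t 14.4 p [0.4692 0.2451 0.1634] yaw 96.13 Rz [ 0.001  0.002 -1.   ] grip 0.0336 F [-0.2 -1.  -0. ] q [-0.14  0.45 -0.59  1.88  0.31  0.91 -0.77]
.4706,.2404,.1,117 -> [-0.005  0.001  0.063] -0.364 rows 2.0
top 602 ends mm -89.6 87.4 mid -1.1
   b range [-12.6  -0.2  11.2]
   b range [-14.   -2.3  10.3]
scene 381 ends mm -84.8 93.6 mid 4.4
   b range [-10.1   6.6  14.7]
   b range [-12.6   5.9  14.8]
top 679 ends mm -102.6 99.3 mid -1.6
   b range [-13.5  -0.7  12. ]
   b range [-13.9  -2.1  11.1]
scene 427 ends mm -96.1 105.6 mid 4.8
   b range [-9.7  6.6 15.2]
   b range [-12.5   4.   14.8]
```

Both are well seated. Now 158.

jog_arm(
  rows=[
    [-0.005, 0.001, 0.03, -0.364],
    [-0.005, 0.001, 0.063, -0.364],
    [-0.005, 0.001, 0.063, -0.364],
    [-0.005, 0.001, 0.063, -0.364],
    [-0.005, 0.001, 0.063, -0.364],
    [-0.005, 0.001, 0.063, -0.364],
    [-0.005, 0.001, 0.063, -0.364],
  ],
  hand=62,
)

```text
time: 15.3
eef_pos: [0.4725, 0.2355, 0.1005]
eef_rot: [[-0.443, 0.896, 0.001], [0.896, 0.443, 0.0], [-0.0, 0.001, -1.0]]
ft_force: [-0.1, -0.3, 0.6]
grip_width: 0.0566
```

```bash
python3 go.py .4706,.2404,.028,117
```

```text
t 15.3 p [0.4725 0.2355 0.1005] yaw 116.31 Rz [ 0.001  0.    -1.   ] grip 0.0566 F [-0.1 -0.3  0.6] q [-0.1   0.54 -0.63  1.94  0.44  0.8  -0.52]
.4706,.2404,.028,117 -> [0.005 0.    0.072] -0.012 rows 2.0
```

jog_arm(
  rows=[
    [0.005, 0, 0.03, -0.012],
    [0.005, 0, 0.055, -0.012],
    [0.005, 0, 0.072, -0.012],
    [0.005, 0, 0.072, -0.012],
    [0.005, 0, 0.072, -0.012],
  ],
)

```text
time: 15.8
eef_pos: [0.4698, 0.2402, 0.028]
eef_rot: [[-0.455, 0.89, 0.0], [0.89, 0.455, -0.0], [-0.0, 0.0, -1.0]]
ft_force: [0.4, 0.0, 0.8]
grip_width: 0.057
```

jog_arm(
  rows=[
    [0, 0, 0, 0],
    [0, 0, 0, 0],
    [0, 0, 0, 0],
    [0, 0, 0, 0],
    [0, 0, 0, 0],
    [0, 0, 0, 0],
  ],
  hand=0,
)

```text
time: 16.4
eef_pos: [0.4699, 0.2399, 0.028]
eef_rot: [[-0.455, 0.89, 0.0], [0.89, 0.455, -0.0], [-0.0, 0.0, -1.0]]
ft_force: [-0.5, -0.6, 3.8]
grip_width: 0.0257
```

```bash
python3 go.py .5281,-.1798,.16,9.7
```

```text
t 16.4 p [0.4699 0.2399 0.028 ] yaw 117.09 Rz [ 0. -0. -1.] grip 0.0257 F [-0.5 -0.6  3.8] q [-0.17  0.65 -0.55  1.99  0.55  0.66 -0.61]
.5281,-.1798,.16,9.7 -> [-0.4   -0.139 -0.132] 1.874 rows 9.0
```

jog_arm(
  rows=[
    [0, 0, -0.05, 0],
    [0, 0, -0.1, 0],
    [0, 0, -0.132, 0],
    [-0.4, -0.139, -0.132, 1.874],
    [-0.4, -0.139, -0.132, 1.874],
    [-0.4, -0.139, -0.132, 1.874],
    [-0.4, -0.139, -0.132, 1.874],
    [-0.4, -0.139, -0.132, 1.874],
    [-0.4, -0.139, -0.132, 1.874],
    [-0.4, -0.139, -0.132, 1.874],
    [-0.4, -0.139, -0.132, 1.874],
    [-0.4, -0.139, -0.132, 1.874],
  ],
)

```text
time: 17.6
eef_pos: [0.5278, -0.1851, 0.1596]
eef_rot: [[0.776, 0.63, -0.0], [0.63, -0.776, -0.002], [-0.002, 0.002, -1.0]]
ft_force: [-0.1, 0.3, -0.3]
grip_width: 0.0259
```

```bash
python3 go.py .5281,-.1798,.16,9.7
```

```text
t 17.6 p [ 0.5278 -0.1851  0.1596] yaw 39.08 Rz [-0.    -0.002 -1.   ] grip 0.0259 F [-0.1  0.3 -0.3] q [ 0.44  0.44 -0.28  1.83  0.15  0.89 -0.79]
.5281,-.1798,.16,9.7 -> [ 0.004 -0.004 -0.   ] 0.513 rows 1.0
```

jog_arm(
  rows=[
    [0.001, -0.001, 0, 0.51],
    [0.001, -0.001, 0, 0.51],
    [0.001, -0.001, 0, 0.51],
    [0.001, -0.001, 0, 0.51],
    [0.001, -0.001, 0, 0.51],
    [0.001, -0.001, 0, 0.51],
    [0.001, -0.001, 0, 0.51],
    [0.001, -0.001, 0, 0.51],
  ],
)

```text
time: 18.4
eef_pos: [0.5283, -0.178, 0.1598]
eef_rot: [[0.983, 0.184, -0.0], [0.184, -0.983, 0.0], [-0.0, -0.0, -1.0]]
ft_force: [-0.5, 0.5, -0.7]
grip_width: 0.0256
```

```bash
python3 go.py .5281,-.1798,.073,9.7; python3 held.py .153 .5281,-.1798
```

```text
t 18.4 p [ 0.5283 -0.178   0.1598] yaw 10.58 Rz [-0.  0. -1.] grip 0.0256 F [-0.5  0.5 -0.7] q [ 0.35  0.43 -0.16  1.84  0.09  0.88 -1.24]
.5281,-.1798,.073,9.7 -> [-0.001  0.002  0.087] 0.015 rows 2.0
top 207 ends mm -77.0 77.6 mid 0.3
   b range [-7.9  2.5 12.2]
   b range [-10.1   1.5  13.6]
scene 187 ends mm -62.1 84.1 mid 11.0
   b range [12.4 13.7 15.3]
   b range [-8.   7.2 17.6]
```

jog_arm(
  rows=[
    [-0.001, 0.002, 0.04, 0.014],
    [-0.001, 0.002, 0.06, 0.014],
    [-0.001, 0.002, 0.075, 0.014],
    [-0.001, 0.002, 0.082, 0.014],
    [-0.001, 0.002, 0.087, 0.014],
    [-0.001, 0.002, 0.087, 0.014],
    [-0.001, 0.002, 0.087, 0.014],
  ],
)

```text
time: 19.2
eef_pos: [0.5282, -0.1802, 0.0735]
eef_rot: [[0.986, 0.169, 0.001], [0.169, -0.986, -0.0], [0.001, 0.0, -1.0]]
ft_force: [0.2, -0.6, -1.1]
grip_width: 0.0257
```

jog_arm(
  rows=[
    [0, 0, 0, 0],
    [0, 0, 0, 0],
    [0, 0, 0, 0],
    [0, 0, 0, 0],
  ],
  hand=37,
)

```text
time: 19.6
eef_pos: [0.5279, -0.1802, 0.073]
eef_rot: [[0.986, 0.169, 0.0], [0.169, -0.986, -0.0], [0.0, 0.0, -1.0]]
ft_force: [0.0, 0.2, 0.5]
grip_width: 0.0338
```

```bash
python3 go.py .62,.2686,.163,106.9
```

```text
t 19.6 p [ 0.5279 -0.1802  0.073 ] yaw 9.72 Rz [ 0. -0. -1.] grip 0.0338 F [0.  0.2 0.5] q [ 0.33  0.54 -0.14  1.91  0.11  0.69 -1.27]
.62,.2686,.163,106.9 -> [ 0.167 -0.427 -0.09 ] -1.696 rows 10.0
```

jog_arm(
  rows=[
    [0, 0, -0.05, 0],
    [0, 0, -0.09, 0],
    [0.167, -0.427, -0.09, -1.696],
    [0.167, -0.427, -0.09, -1.696],
    [0.167, -0.427, -0.09, -1.696],
    [0.167, -0.427, -0.09, -1.696],
    [0.167, -0.427, -0.09, -1.696],
    [0.167, -0.427, -0.09, -1.696],
    [0.167, -0.427, -0.09, -1.696],
    [0.167, -0.427, -0.09, -1.696],
    [0.167, -0.427, -0.09, -1.696],
    [0.167, -0.427, -0.09, -1.696],
  ],
)

```text
time: 20.8
eef_pos: [0.6189, 0.2772, 0.1631]
eef_rot: [[-0.112, 0.994, -0.0], [0.994, 0.112, 0.005], [0.005, 0.0, -1.0]]
ft_force: [0.8, 0.4, 0.5]
grip_width: 0.0339
```

```bash
python3 go.py .62,.2686,.1,106.9
```

```text
t 20.8 p [0.6189 0.2772 0.1631] yaw 96.42 Rz [-0.     0.005 -1.   ] grip 0.0339 F [0.8 0.4 0.5] q [-0.16  0.66 -0.55  1.5   0.37  1.08 -0.68]
.62,.2686,.1,106.9 -> [-0.009  0.     0.063] -0.183 rows 2.0
```

jog_arm(
  rows=[
    [-0.002, 0, 0.03, -0.183],
    [-0.002, 0, 0.063, -0.183],
    [-0.002, 0, 0.063, -0.183],
    [-0.002, 0, 0.063, -0.183],
    [-0.002, 0, 0.063, -0.183],
    [-0.002, 0, 0.063, -0.183],
  ],
  hand=62,
)

```text
time: 21.4
eef_pos: [0.6213, 0.2676, 0.1019]
eef_rot: [[-0.277, 0.961, 0.003], [0.961, 0.277, 0.001], [0.0, 0.003, -1.0]]
ft_force: [0.6, -0.1, -0.3]
grip_width: 0.0567
```

```bash
python3 go.py .62,.2686,.028,106.9
```

```text
t 21.4 p [0.6213 0.2676 0.1019] yaw 106.11 Rz [ 0.003  0.001 -1.   ] grip 0.0567 F [ 0.6 -0.1 -0.3] q [-0.14  0.73 -0.56  1.56  0.44  0.99 -0.56]
.62,.2686,.028,106.9 -> [ 0.001 -0.001  0.074] -0.014 rows 2.0
```

jog_arm(
  rows=[
    [0.001, -0.001, 0.03, -0.014],
    [0.001, -0.001, 0.055, -0.014],
    [0.001, -0.001, 0.073, -0.014],
    [0.001, -0.001, 0.073, -0.014],
    [0.001, -0.001, 0.073, -0.014],
  ],
)

```text
time: 21.9
eef_pos: [0.6196, 0.268, 0.0273]
eef_rot: [[-0.291, 0.957, 0.001], [0.957, 0.291, 0.0], [0.0, 0.001, -1.0]]
ft_force: [0.9, 0.2, 0.1]
grip_width: 0.0568
```

jog_arm(
  rows=[
    [0, 0, 0, 0],
    [0, 0, 0, 0],
    [0, 0, 0, 0],
    [0, 0, 0, 0],
    [0, 0, 0, 0],
    [0, 0, 0, 0],
  ],
  hand=0,
)

```text
time: 22.5
eef_pos: [0.6193, 0.2677, 0.0269]
eef_rot: [[-0.292, 0.957, 0.0], [0.957, 0.292, 0.0], [-0.0, 0.0, -1.0]]
ft_force: [-0.4, -0.3, 1.3]
grip_width: 0.0257
```

```bash
python3 go.py .519,-.1266,.16,9.7
```

```text
t 22.5 p [0.6193 0.2677 0.0269] yaw 106.95 Rz [ 0.  0. -1.] grip 0.0257 F [-0.4 -0.3  1.3] q [-0.16  0.81 -0.53  1.6   0.5   0.86 -0.59]
.519,-.1266,.16,9.7 -> [-0.348 -0.211 -0.133] 1.697 rows 9.0
```

jog_arm(
  rows=[
    [0, 0, -0.05, 0],
    [0, 0, -0.1, 0],
    [0, 0, -0.133, 0],
    [-0.348, -0.211, -0.133, 1.697],
    [-0.348, -0.211, -0.133, 1.697],
    [-0.348, -0.211, -0.133, 1.697],
    [-0.348, -0.211, -0.133, 1.697],
    [-0.348, -0.211, -0.133, 1.697],
    [-0.348, -0.211, -0.133, 1.697],
    [-0.348, -0.211, -0.133, 1.697],
    [-0.348, -0.211, -0.133, 1.697],
    [-0.348, -0.211, -0.133, 1.697],
  ],
)

```text
time: 23.7
eef_pos: [0.5163, -0.1344, 0.1597]
eef_rot: [[0.877, 0.481, -0.002], [0.481, -0.877, -0.003], [-0.003, 0.002, -1.0]]
ft_force: [0.6, 1.1, -0.1]
grip_width: 0.0259
```

```bash
python3 go.py .519,-.1266,.16,9.7
```

```text
t 23.7 p [ 0.5163 -0.1344  0.1597] yaw 28.73 Rz [-0.002 -0.003 -1.   ] grip 0.0259 F [ 0.6  1.1 -0.1] q [ 0.36  0.41 -0.27  1.89  0.14  0.87 -1.06]
.519,-.1266,.16,9.7 -> [ 0.006 -0.006 -0.   ] 0.332 rows 1.0
```

jog_arm(
  rows=[
    [0.001, -0.001, 0, 0.332],
    [0.001, -0.001, 0, 0.332],
    [0.001, -0.001, 0, 0.332],
    [0.001, -0.001, 0, 0.332],
    [0.001, -0.001, 0, 0.332],
    [0.001, -0.001, 0, 0.332],
    [0.001, -0.001, 0, 0.332],
  ],
)

```text
time: 24.4
eef_pos: [0.5192, -0.1254, 0.1598]
eef_rot: [[0.983, 0.185, -0.0], [0.185, -0.983, 0.0], [-0.0, -0.0, -1.0]]
ft_force: [0.8, -0.1, -1.0]
grip_width: 0.0256
```

```bash
python3 go.py .519,-.1266,.072,9.7; python3 held.py .153 .519,-.1266
```

```text
t 24.4 p [ 0.5192 -0.1254  0.1598] yaw 10.66 Rz [-0.  0. -1.] grip 0.0256 F [ 0.8 -0.1 -1. ] q [ 0.29  0.4  -0.2   1.89  0.1   0.86 -1.35]
.519,-.1266,.072,9.7 -> [-0.     0.001  0.088] 0.017 rows 2.0
top 48 ends mm -65.0 65.7 mid 0.3
   b range [ 1.9  8.4 11.7]
   b range [ 1.9  7.9 13.3]
scene 178 ends mm 2.1 70.9 mid 36.5
   b range [-8.9  5.7 16.7]
   b range [-8.9  7.6 16.3]
```

jog_arm(
  rows=[
    [0, 0.001, 0.04, 0.016],
    [0, 0.001, 0.06, 0.016],
    [0, 0.001, 0.075, 0.016],
    [0, 0.001, 0.082, 0.016],
    [0, 0.001, 0.088, 0.016],
    [0, 0.001, 0.088, 0.016],
    [0, 0.001, 0.088, 0.016],
  ],
)

```text
time: 25.2
eef_pos: [0.5199, -0.1265, 0.0724]
eef_rot: [[0.986, 0.168, 0.001], [0.168, -0.986, -0.0], [0.001, 0.0, -1.0]]
ft_force: [-0.4, 0.8, -1.3]
grip_width: 0.0257
```

jog_arm(
  rows=[
    [0, 0, 0, 0],
    [0, 0, 0, 0],
    [0, 0, 0, 0],
    [0, 0, 0, 0],
  ],
  hand=37,
)

```text
time: 25.6
eef_pos: [0.5195, -0.1264, 0.072]
eef_rot: [[0.986, 0.168, 0.0], [0.168, -0.986, -0.0], [0.0, 0.0, -1.0]]
ft_force: [-0.0, 0.9, -0.1]
grip_width: 0.0337
```

jog_arm(
  rows=[
    [0, 0, -0.04, 0],
    [0, 0, -0.08, 0],
    [0, 0, -0.12, 0],
    [0, -0.2, -0.12, 0],
    [0, -0.2, -0.12, 0],
    [0, -0.2, -0.12, 0],
    [0, -0.2, -0.12, 0],
    [0, -0.35, -0.12, 0],
    [0, -0.35, -0.12, 0],
    [0, -0.35, -0.12, 0],
    [0, -0.35, -0.12, 0],
    [0, -0.35, -0.12, 0],
  ],
)

```text
time: 26.8
eef_pos: [0.46, 0.22, 0.1918]
eef_rot: [[0.985, 0.171, -0.0], [0.171, -0.985, 0.0], [-0.0, -0.0, -1.0]]
ft_force: [0.9, -0.3, 0.2]
grip_width: 0.0342
```

```bash
python3 go.py; for s in .519,-.1266 .5281,-.1798 .5372,-.233 .5464,-.2863 .5555,-.3395; do python3 held.py .064 $s|head -3;done; python3 - <<'E'
from h import *
a,d,i=snap('top'); b,d2,i2=snap('scene')
cv2.imwrite('pics/end.png',np.hstack([cv2.resize(a[100:240,320:460],(390,390),interpolation=2),cv2.resize(b[100:240,120:260],(390,390),interpolation=2)])[...,::-1])
E
```

```text
t 26.8 p [0.46   0.22   0.1918] yaw 9.87 Rz [-0.  0. -1.] grip 0.0342 F [ 0.9 -0.3  0.2] q [-0.29  0.34 -0.34  1.91  0.14  0.92 -2.09]
top 416 ends mm -64.1 66.5 mid 1.2
   b range [-12.7  -0.8  10. ]
   b range [-12.8  -1.9   9.3]
top 498 ends mm -76.4 77.0 mid 0.3
   b range [-14.   -1.8  10.2]
   b range [-13.4  -1.4  10. ]
top 606 ends mm -89.6 87.9 mid -0.8
   b range [-12.4  -0.   11.5]
   b range [-13.7  -2.3  10.1]
top 678 ends mm -102.6 99.5 mid -1.6
   b range [-13.2  -1.   11.4]
   b range [-13.9  -1.2  11. ]
top 759 ends mm -111.1 113.4 mid 1.1
   b range [-14.8  -3.1   9.6]
   b range [-13.7  -1.2  10.8]
```

View pics/end.png

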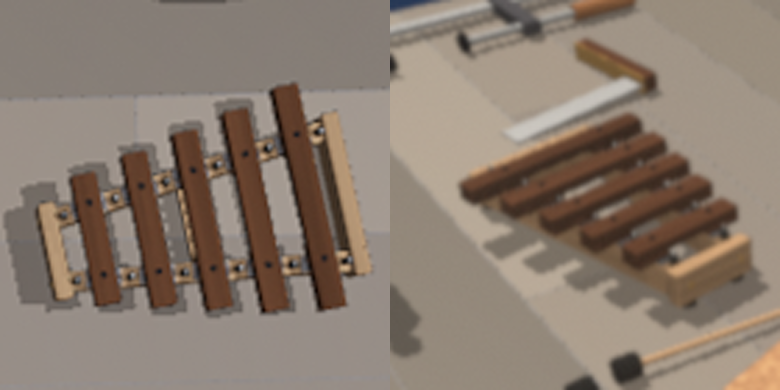

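All five bars lie flat between the pins in order of length, and the arm is clear of them. Handing in.

```bash
python3 -c "
from plant import sign_off; print(sign_off())"
```

```text
the job is handed in; nothing more can be done
None
```

The four loose bars are on the frame in order of length (206, 182, 158, 134 mm on seats 1 to 4). I handed the job in at about 27 s on the robot's clock, well under the 102 s limit. No verdict is reported on hand-in.

- **Final check, top camera:** every loose bar is centred within about 2 mm of its seat, along and across. They look flat and square between the pins in both views.
- **230 mm bar:** it still lies within about 3 mm of its place as computed from the pins. I did not compare it directly with a measurement from the start.
- **Robot:** the arm was raised clear and touching nothing. The largest tool force in the readings was about 4 N.
- **Disagreement:** the scene camera put positions about 3–6 mm away from the top camera, more along the bars than across. I moved the top camera's targets about 3 mm towards the scene camera's. Its readings of held bars were worse because the gripper hid part of them, so I relied on the top camera there. Both leave the bars inside the 13 mm tolerance.

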